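# Get the whetstone out from under the tools and put the till back in order

## Task

We need the whetstone, but it lies in the bottom of the wooden tool till, under the spanner, the push stick and the pale lath that bridge across the saddles. Lay all three tools aside on the black rubber mat and let go of them, then lift the stone out and set it flat in the middle of its wooden stone holder, between the two end cleats and in line with it. When the stone is in, put every tool back across the till in the same notch that it came from, lying flat just as it lay at the start, and do not knock over the oil can or the lubricant bottle.

Things in the scene. Friction and masses are not known exactly. Their poses are not given: they have to be found in the camera images.
- tool_till: Fixed wooden till, base 154 (x) x 214 (y) x 12 mm. Upright saddle boards at x = +-69 mm, 12 thick, 126 clear between. Notches at y = -66, 0, +66 mm, 56 wide, floors at z = 56 mm; fingers between them up to 73. A tool lies along x in each notch pair; which in which varies. Stone on the base along y, low cleats past its ends. Origin: underside centre. It and the mat may swap places.
- bench_mat: Fixed low board faced with a black rubber mat, lying on the table, 180 (its x) x 205 (its y) mm, its top 16 mm above the table. Origin: centre of its underside. Room for the three tools side by side along its x axis (their ends stick out past it), 66 mm apart. Keep the wrist clear of the saw guide that hangs over the table, 0.29 m up, at about x = 0.62, y = 0.28 m.
- stone_holder: Fixed bench-stone holder, left of till and mat: dark board 86 (x) x 214 (y) x 16 mm, a pale cleat across each end at y = +-94 mm, 12 mm high, 18 thick, 170 mm clear between. Long sides open, so fingers have room beside the stone. The stone rests on the board, underside 16 mm above the table, its y along the holder's y (either way round). Origin: underside centre.
- spanner: Steel combination spanner, 51 x 277 x 10 mm, lying flat, length along y. Shaft 18 mm wide (x -9 to +9) and 7 thick (z 1 to 8) from y = -88 to +96 mm; open jaw at -y, ring at +y. Origin: middle of length and width, at the underside. 0.28 kg. Grip the shaft near the origin.
- pusher: Shaped wooden push stick, 50 x 245 x 14 mm, lying flat, its length along its y axis. At y = -20 mm it is solid from x = -25 to +11 mm (36 mm wide): grip it there, centre x = -7 mm. Origin: middle of its outline, at the underside. 0.11 kg.
- lath: Plain straight lath of pale wood, 24 x 201 x 9 mm, lying flat, its length along its y axis. Origin: centre of the underside. 0.03 kg. The one across the till is meant, not the one far off in the saw's side tray.
- stone: Two-sided whetstone (brown on grey), a block 52 x 160 x 26 mm, its length along its y axis. Origin: centre of the underside. 0.42 kg. At the start it lies on the till's base board, its underside 12 mm above the table, under the three tools (18 mm of air between).
- oil_can: Steel pump oil can with a thin upright spout, 72 x 100 x 170 mm, standing at the left; a bystander, not to be knocked over. Origin: middle of its outline, at the underside.
- bottle: Grey plastic lubricant bottle with an orange spout, 43 x 64 x 178 mm, standing at the left; a bystander, not to be knocked over. Origin: centre of the underside.

How it is judged:
On the way, in this order (a step that is already met when the one before it is completed fails the run):
1. all three tools lie on the mat, let go (x of spanner in the frame of bench_mat between -0.085 and 0.085 m and y of spanner in the frame of bench_mat between -0.1025 and 0.1025 m and z of each of spanner, pusher, lath in the frame of bench_mat below 0.045 m and linear speed of each of spanner, pusher, lath below 0.03 m/s and x of pusher in the frame of bench_mat between -0.085 and 0.085 m and y of pusher in the frame of bench_mat between -0.1025 and 0.1025 m and x of lath in the frame of bench_mat between -0.085 and 0.085 m and y of lath in the frame of bench_mat between -0.1025 and 0.1025 m and contact force between the fingers and spanner below 0.3 N and contact force between the fingers and pusher below 0.3 N and contact force between the fingers and lath below 0.3 N), for 0.2 s.
2. the stone sits in its holder, let go, the tools still on the mat (x of spanner in the frame of bench_mat between -0.085 and 0.085 m and y of spanner in the frame of bench_mat between -0.1025 and 0.1025 m and z of each of spanner, pusher, lath in the frame of bench_mat below 0.045 m and linear speed of each of spanner, pusher, lath below 0.03 m/s and x of pusher in the frame of bench_mat between -0.085 and 0.085 m and y of pusher in the frame of bench_mat between -0.1025 and 0.1025 m and x of lath in the frame of bench_mat between -0.085 and 0.085 m and y of lath in the frame of bench_mat between -0.1025 and 0.1025 m and x of stone in the frame of stone_holder between -0.012 and 0.012 m and y of stone in the frame of stone_holder between -0.01 and 0.01 m and z of stone in the frame of stone_holder between 0.011 and 0.02 m and angle between the y axis of stone and the y axis of stone_holder, either way round below 0.12 rad and linear speed of stone below 0.02 m/s and contact force between the fingers and stone below 0.3 N), for 0.2 s.
At the end, for the whole second after the job is handed in: Each tool lies flat across the till within 15 mm of where it lay at the start and within 0.15 rad of the till's cross direction; the stone lies flat on the holder's board between the cleats, within 12 mm of the middle across and 10 mm along, within 0.12 rad of its direction; all at rest (distance of each of spanner, pusher, lath from where it was at the start of the episode below 0.015 m and angle between each of spanner, pusher, lath's own z axis and vertical below 0.1 rad and angle between the y axis of each of spanner, pusher, lath and the x axis of tool_till, either way round below 0.15 rad and linear speed of each of spanner, pusher, lath, stone below 0.02 m/s and x of stone in the frame of stone_holder between -0.012 and 0.012 m and y of stone in the frame of stone_holder between -0.01 and 0.01 m and z of stone in the frame of stone_holder between 0.011 and 0.02 m and angle between the y axis of stone and the y axis of stone_holder, either way round below 0.12 rad); the robot touches nothing.
It fails at once if the oil can or the bottle is knocked over (angle between any of oil_can, bottle's own z axis and vertical above 0.5 rad).
It also fails if it takes over 141 s, if anything falls off the work surface, if the arm or the gripper's body presses on something with over 40 N, if the wrist force passes 120 N, or if a joint passes its speed limit or range.

## Robot

A 7-joint arm with a two-finger parallel gripper is mounted at the origin on a cart in front of the work surface, level with it; the furniture and walls round the work are solid. World frame = base frame: x ahead of the robot, y to its left, z up, the work surface at z = 0. Lengths are in m, angles in rad, forces in N, time in s.
With the tool pointing down it reaches from about 0.425 to 0.975 m from the base axis. Payload 16.7 kg.
Tool frame: the origin (TCP) lies on the mounting face of the last link; the fingertips stand 173 mm ahead of it and the grasp point (between the pads) lies 155 mm ahead of it (tcp_to_grasp is the z of the grasp point in the tool frame, in m); z points along the fingers, y is the line along which they close (so a half turn about z gives the same grasp; the last joint's range is limited). The gripper opens to 85 mm and grips with 20 to 120 N. Pads are 22 mm wide; open, the fingers measure 114 mm over their backs; the gripper's body (76 mm by 85 mm) begins 54 mm behind the grasp point. The pads swing forward as they close: fully open they stand 13 mm farther back than shut.
Start: joints at [-1.44, 0.426, 0.074, 1.606, -0.034, 1.111, -0.067], TCP at [0.186, 0.649, 0.405] pointing down, gripper open.
Joint ranges: [-2.85, 2.85], [-0.5, 2.14], [-1.23, 1.37], [0.21, 2.46], [-1.02, 4.16], [0.16, 2.05], [-2.73, 2.73]. Speed limits (rad/s): [1.89, 1.89, 2.39, 2.39, 3.01, 3.01, 3.01].

## Interface

Orientations are given as a 3x3 rotation matrix whose columns are the frame's x, y, z axes.
In Python, from station import goto, move_straight, goto_joints, move_gripper, wait, ik, sense, camera, camera_params, Unreachable, hand_in, recognise, tcp_to_grasp gives the robot as it stands. The module is installed in compiled form; this text tells all that it offers. Calls block until the motion is done:
- goto(position, orientation): joint-space move of the TCP to a pose.
- move_straight(position, frame=None, rate=0.15, guard=None): straight line of the TCP; frame=None keeps the orientation; rate is the mean speed in m/s. With guard (N) it stops when the force on the tool has changed by that much, and returns True; else False.
- goto_joints(angles): joint-space move.
- move_gripper(opening, effort=None): opening from 0.0 (shut) to 1.0 (fully open); effort is the grip in N (None keeps the last); returns when the fingers have stopped.
- wait(seconds).
- ik(position, orientation): joint angles nearest the present ones, or None.
- sense(): the state.
- camera(name): name is "scene" or "top"; returns the picture (384x512x3 uint8, red, green, blue); there is no depth.
- camera_params(name): a dict with "vertical_fov" (degrees; the focal length in pixels is half the picture's height over the tangent of half this angle, whatever the lens; pixels are square), "cx", "cy" (the principal point, pixels), "view" (4x4, takes a point from world to camera coordinates). Camera axes: x right, y up, looking along -z (the intrinsics and any distortion apply to the point x, -y, -z); pixel columns grow to the right and rows downward; lengths in m; the calibration is good to about 2 mm. A picture is of the moment at which its call begins. camera_params takes no time and is no camera call.
A pose or a line that the arm cannot do raises Unreachable and nothing moves.
- hand_in(): hands the job in; it is judged then, once.
Trained networks look in the newest picture that a camera, given by its name, has taken for a name from the list of things; names that differ only in an ending like _2 or _b are one class to them, and where a whole thing is asked for, a point or a joint stands for the part that bears it (a point fixed in the world has none). Each returns a list of dicts, best first, with "p" (0 to 1); they miss things now and then, are a little off and sometimes report something else, mostly with a low value. They report only what shows in the picture. A call takes as long as a camera call.
- recognise(camera, label): "location" ([column, row] in pixels, amid what is visible of it).
The state is a dict: "clock": time; "joints": joint angles; "qvel": joint speeds; "effort": joint torques, N m; "tcp_pos": TCP position; "tool_rot": TCP orientation; "wrist_force": force on the tool from outside, world axes, zero at the start; "torque": the same for the moment, N m; "grip_width": opening from 0.0 (shut) to 1.0 (fully open); "grip_force": force on a finger pad.
Only numpy, scipy, OpenCV 4.12 (cv2) and the standard library are available. Lean on these libraries where they do the work, as an engineer would, in place of code of your own. Each camera call takes 0.05 s, during which the arm holds its last target. There are 200 camera calls.

## Working session

There is one attempt and no reset: what is moved stays moved. The work goes in short steps, each a Python script; the robot and the scene stay as the last script left them, time stands still between calls to the robot, and variables do not carry over. Pictures are saved under pics/ and viewed, at most 14 in all, crops included, and the job is handed in when it is done.

```bash
mkdir -p pics; python3 - <<'E'
from station import *
import cv2
for n in("scene","top"):
    im=camera(n); cv2.imwrite(f"pics/{n}0.png",im[:,:,::-1]); p=camera_params(n); print(n,{k:(v.tolist() if hasattr(v,'tolist') else v) for k,v in p.items()})
    for l in("tool_till","bench_mat","stone_holder","spanner","pusher","lath","stone","oil_can","bottle"):
        print(l,[(round(d["p"],2),[round(float(x)) for x in d["location"]]) for d in recognise(n,l)[:3]])
s=sense();print(s["clock"],s["tool_rot"],s["tcp_pos"],s["grip_width"],tcp_to_grasp)
E
```

```text
scene {'vertical_fov': 44.10890749052014, 'cx': 252.46319393708808, 'cy': 198.98455629206438, 'view': [[-0.7780318540104812, -0.6281298687324437, -0.010922552411218412, 0.5006454634262267], [0.2694432853704646, -0.34935056764593875, 0.8974154538753111, -0.12974662896721076], [-0.5675092511261673, 0.6952748009899561, 0.4410512453157721, -1.4871216466096522], [0.0, 0.0, 0.0, 1.0]]}
tool_till [(0.87, [299, 188])]
bench_mat [(0.72, [276, 213])]
stone_holder [(0.7, [234, 241])]
spanner [(0.81, [300, 182])]
pusher [(0.75, [312, 173]), (0.41, [301, 179]), (0.33, [183, 252])]
lath [(0.5, [321, 169])]
stone [(0.68, [303, 182])]
oil_can [(0.74, [172, 234])]
bottle [(0.93, [181, 254])]
top {'vertical_fov': 57.93105129648983, 'cx': 259.76525113490584, 'cy': 194.75225048945268, 'view': [[0.014962592179520883, -0.9992977214364246, 0.03435381736051612, 0.1542361551302932], [0.9961673369540676, 0.0178593414903482, 0.08562523405732984, -0.4955115640494018], [-0.08617863784668874, 0.03294097529675594, 0.9957349720309052, -1.0860753285782232], [0.0, 0.0, 0.0, 1.0]]}
tool_till [(0.8, [341, 198]), (0.59, [347, 203])]
bench_mat [(0.65, [273, 208])]
stone_holder [(0.6, [200, 204])]
spanner [(0.82, [338, 206]), (0.34, [348, 208])]
pusher [(0.92, [359, 208]), (0.37, [334, 204])]
lath [(0.71, [379, 206])]
stone [(0.96, [348, 206])]
oil_can [(0.81, [155, 177]), (0.19, [379, 205])]
bottle [(0.93, [127, 212])]
1.0 [[-9.61090891e-01  2.76232323e-01 -5.30616635e-05]
 [ 2.76232325e-01  9.61090891e-01 -4.66757478e-05]
 [ 3.81037312e-05 -5.95169828e-05 -9.99999998e-01]] [0.18640693 0.64871323 0.40468529] 1.0019264116976367 0.1547
```

```bash
python3 - <<'E'
import cv2
a=cv2.imread("pics/top0.png"); cv2.imwrite("pics/top0c.png",cv2.resize(a[110:300,90:440],None,fx=2.28,fy=2.28,interpolation=cv2.INTER_CUBIC))
a=cv2.imread("pics/scene0.png"); cv2.imwrite("pics/scene0c.png",cv2.resize(a[90:330,120:420],None,fx=2.4,fy=2.4,interpolation=cv2.INTER_CUBIC))
E
```

```text
(no output)
```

View pics/top0c.png

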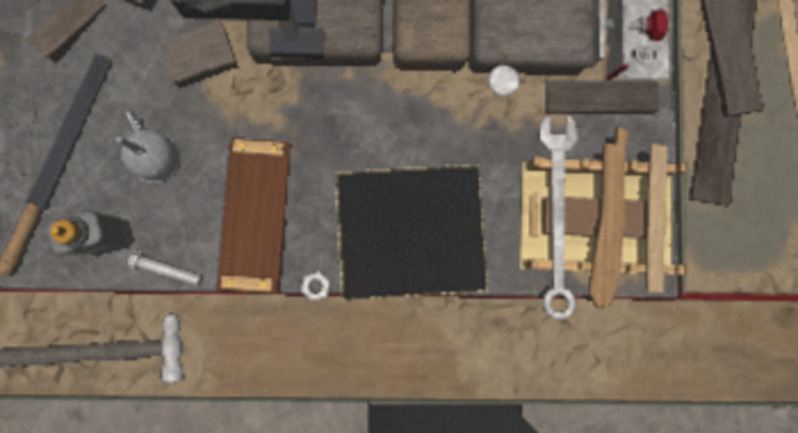

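View pics/scene0c.png

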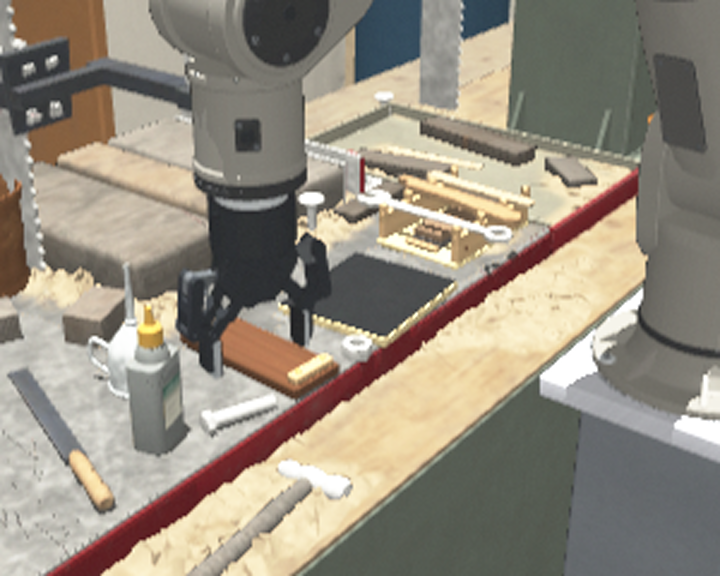

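View pics/top0.png

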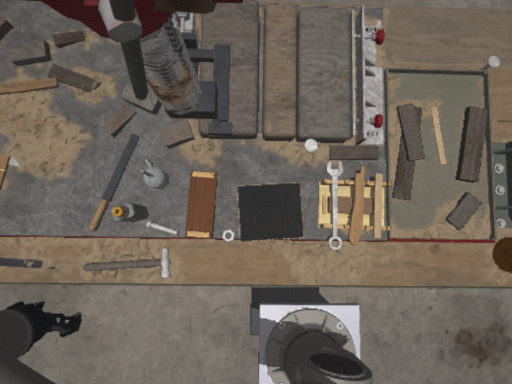

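The top view shows the holder at (201,204), the black mat at (270,211) and the till at (350,205). The tools from left to right (+y to -y) are the spanner at 336, the push stick at 358 and the lath at 379. In the scene view the oil can and bottle stand left of the holder. Next I rectify the top view onto the relevant planes and measure there.

```bash
cat > h.py <<'E'
import numpy as np, cv2
from station import *
S=1.7 # px/mm in rectified views
def cam(n):
    p=camera_params(n); f=192/np.tan(np.radians(p["vertical_fov"]/2)); return np.array([[f,0,p["cx"]],[0,f,p["cy"]],[0,0,1]]),np.array(p["view"])
def proj(n,P):
    K,V=cam(n); c=(V[:3,:3]@np.atleast_2d(P).T).T+V[:3,3]; c=c*[1,-1,-1]; q=(K@c.T).T; return q[:,:2]/q[:,2:]
def rect(im,x0,x1,y0,y1,z,n="top"):
    "image cols: y from y1 down to y0, rows: x from x1 down to x0"
    W,H=int((y1-y0)*1e3*S),int((x1-x0)*1e3*S)
    w=np.array([[x1,y1,z],[x1,y0,z],[x0,y0,z],[x0,y1,z]])
    M=cv2.getPerspectiveTransform(proj(n,w).astype(np.float32),np.float32([[0,0],[W,0],[W,H],[0,H]]))
    return cv2.warpPerspective(im,M,(W,H),flags=cv2.INTER_CUBIC)
def r2w(c,x1,y1): return np.array([x1-c[1]/S/1e3,y1-c[0]/S/1e3])
E
python3 - <<'E'
from h import *
im=cv2.imread("pics/top0.png")
def blob(mask,x1,y1,name,amin=800):
    mask=cv2.morphologyEx(mask.astype(np.uint8),cv2.MORPH_OPEN,np.ones((5,5)))
    for c in sorted(cv2.findContours(mask,0,2)[0],key=cv2.contourArea)[::-1][:3]:
        if cv2.contourArea(c)<amin: continue
        (cx,cy),(w,h),a=cv2.minAreaRect(c); m=cv2.moments(c)
        print(name,"ctr",r2w((cx,cy),x1,y1).round(4),"wh mm",round(w/S),round(h/S),"ang",round(a,1),"area mm2",round(m['m00']/S/S),"centroid",r2w((m['m10']/m['m00'],m['m01']/m['m00']),x1,y1).round(4))
r=rect(im,.36,.68,-.05,.4,.016); hsv=cv2.cvtColor(r,cv2.COLOR_BGR2HSV)
cv2.imwrite("pics/r16.png",r)
blob(hsv[:,:,2]<50,.68,.4,"mat"); blob((hsv[:,:,0]<14)&(hsv[:,:,1]>120)&(hsv[:,:,2]<160)&(hsv[:,:,2]>50),.68,.4,"holder")
for z in(.062,):
    r=rect(im,.36,.68,-.3,.05,z); cv2.imwrite("pics/r62.png",r)
E
```

```text
mat ctr [0.4417 0.1288] wh mm 168 194 ang 86.2 area mm2 27742 centroid [0.448  0.1312]
mat ctr [0.6774 0.2547] wh mm 5 144 ang 90.0 area mm2 551 centroid [0.6779 0.2617]
mat ctr [0.6766 0.1026] wh mm 7 84 ang 89.3 area mm2 416 centroid [0.6763 0.1032]
holder ctr [0.4628 0.3473] wh mm 82 201 ang 3.0 area mm2 13450 centroid [0.4603 0.3469]
```

View pics/r16.png

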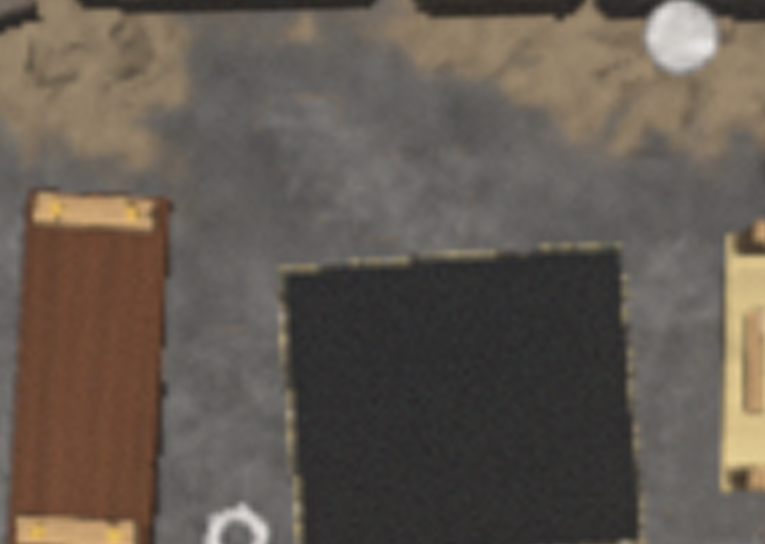

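View pics/r62.png

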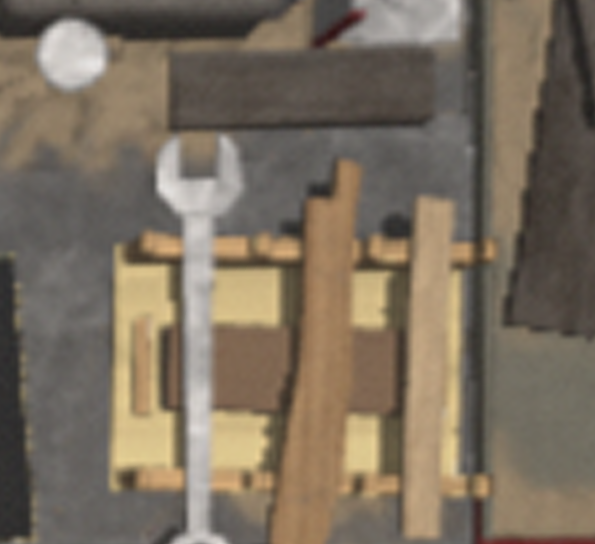

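The r16 view shows the mat spanning columns 285-635 with its x axis near world x, and the holder's long axis along world x. The r62 view shows the till saddles at rows 245 and 483. The window cut the lower ends off, so I widen it.

```bash
python3 - <<'E'
import h; from h import *
im=cv2.imread("pics/top0.png")
def blob(mask,x1,y1,name,amin=1500,k=5):
    mask=cv2.morphologyEx(mask.astype(np.uint8),cv2.MORPH_OPEN,np.ones((k,k)))
    for c in sorted(cv2.findContours(mask,0,2)[0],key=cv2.contourArea)[::-1][:3]:
        if cv2.contourArea(c)<amin: continue
        (cx,cy),(w,hh),a=cv2.minAreaRect(c)
        print(name,"ctr",r2w((cx,cy),x1,y1).round(4),"wh mm",round(w/h.S,1),round(hh/h.S,1),"ang",round(a,1))
h.S=1.9
r=rect(im,.28,.65,0.0,.4,.016); hsv=cv2.cvtColor(r,cv2.COLOR_BGR2HSV)
blob(hsv[:,:,2]<60,.65,.4,"mat")
blob((hsv[:,:,0]<14)&(hsv[:,:,1]>110)&(hsv[:,:,2]<160)&(hsv[:,:,2]>50),.65,.4,"holderboard")
r=rect(im,.28,.65,0.0,.4,.028); hsv=cv2.cvtColor(r,cv2.COLOR_BGR2HSV)
blob((hsv[:,:,0]>10)&(hsv[:,:,0]<25)&(hsv[:,:,1]>80)&(hsv[:,:,2]>140),.65,.4,"cleats",500)
r=rect(im,.31,.62,-.29,.02,.066); hsv=cv2.cvtColor(r,cv2.COLOR_BGR2HSV)
blob((hsv[:,:,1]<50)&(hsv[:,:,2]>125),.62,.02,"spanner")
r=rect(im,.31,.62,-.29,.02,.038); hsv=cv2.cvtColor(r,cv2.COLOR_BGR2HSV)
blob((hsv[:,:,0]<14)&(hsv[:,:,1]>40)&(hsv[:,:,2]<130)&(hsv[:,:,2]>70),.62,.02,"stone(pieces,z38)",800)
r=rect(im,.31,.62,-.29,.02,.066)
for i in range(0,310,50): # grid, lines each 50 mm
    k=int(i*h.S); cv2.line(r,(k,0),(k,r.shape[0]),(0,255,0),1); cv2.line(r,(0,k),(r.shape[1],k),(0,255,0),1)
cv2.imwrite("pics/r66.png",r)
E
```

```text
mat ctr [0.4414 0.129 ] wh mm 172.4 197.5 ang 85.5
holderboard ctr [0.4597 0.3477] wh mm 83.3 209.1 ang 2.9
cleats ctr [0.5541 0.3437] wh mm 69.3 18.2 ang 3.4
cleats ctr [0.3666 0.3542] wh mm 69.1 18.7 ang 3.1
spanner ctr [ 0.4628 -0.0683] wh mm 275.0 52.1 ang 89.1
stone(pieces,z38) ctr [ 0.3573 -0.2187] wh mm 14.3 141.7 ang 89.2
stone(pieces,z38) ctr [ 0.3534 -0.0121] wh mm 6.3 64.3 ang 89.5
```

View pics/r66.png

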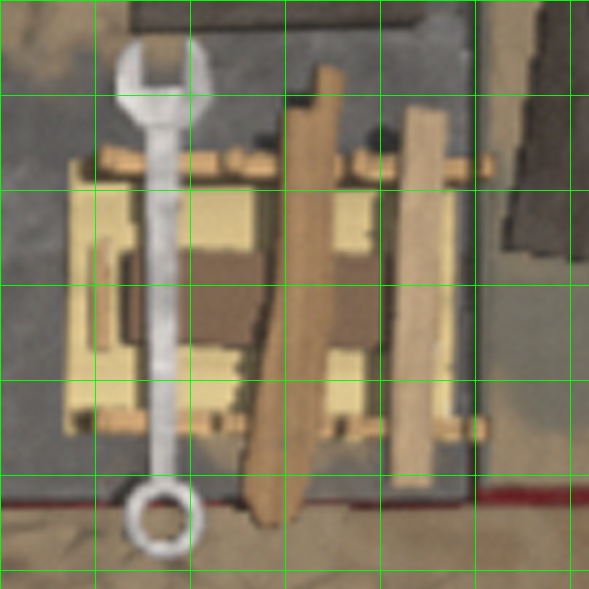

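The views agree with the given sizes (holder cleats 188 mm apart, spanner 275 x 52 mm, lath 199 mm), so I act now. First I touch the bare mat, which is at a known z of 16 mm, at two openings to get fingertip length against opening. Then I move the spanner.

```bash
cat >> h.py <<'E'
def R(a):  # tool down, fingers close across a thing whose length has yaw a
    c,s=np.cos(a),np.sin(a); return np.array([[-c,-s,0],[-s,c,0],[0,0,-1.]])
def st(t=""):
    s=sense(); print(t,"t",round(s["clock"],1),"tcp",np.round(s["tcp_pos"],4),"w",round(s["grip_width"],3),"gf",round(float(np.max(s["grip_force"])),1),"F",np.round(s["wrist_force"],1)); return s
ZC=.30
MAT=np.array([.4414,.129]); MA=np.radians(4.3)
def matpt(dx,dy): return MAT+np.array([[np.cos(MA),-np.sin(MA)],[np.sin(MA),np.cos(MA)]])@[dx,dy]
def shot(n,f):
    cv2.imwrite(f,camera(n)[:,:,::-1])
E
python3 - <<'E'
from h import *
goto([.16,.47,.38],R(.4)); st()
m=matpt(0,0)
goto([*m,.22],R(MA)); st()
for o in(.21,.61):
    move_gripper(o,30); move_straight([*m,.21],rate=.2)
    print(move_straight([*m,.165],rate=.05,guard=3)); st(f"touch {o}")
move_straight([*m,.23],rate=.25)
shot("top","pics/top1.png"); st()
E
```

```text
t 1.8 tcp [0.1602 0.4703 0.3805] w 0.997 gf 0.0 F [-0.3  0.3  0.2]
 t 3.5 tcp [0.4414 0.13   0.2201] w 0.999 gf 0.0 F [-0.  -0.2  0. ]
True
touch 0.21 t 4.9 tcp [0.4416 0.129  0.1897] w 0.208 gf 4.1 F [-0.6  1.1  8.6]
True
touch 0.61 t 6.1 tcp [0.4414 0.1289 0.186 ] w 0.611 gf 4.2 F [-2.   0.6  8.1]
 t 6.5 tcp [0.4413 0.1291 0.2295] w 0.605 gf 0.0 F [-0.9 -0.   0. ]
```

```bash
cat >> h.py <<'E'
def transfer(p,a,zp,q,b,zq,og,oo,eff,name):
    "pick at p (yaw a, TCP height zp) and lay at q; og opening before, oo opening to let go"
    goto([*p,zp+.05],R(a)); move_gripper(og); move_straight([*p,zp],rate=.12); 
    move_gripper(0.0,eff); s=st(name+" gripped")
    move_straight([*p,ZC],rate=.2); s=st(name+" lifted")
    goto([*q,ZC],R(b)); move_straight([*q,zq+.012],rate=.25)
    h=move_straight([*q,zq-.001],rate=.04,guard=4); s=st(name+f" down {h}")
    move_gripper(oo); move_straight([*q,zq+.06],rate=.25); st(name+" left")
E
python3 - <<'E'
from h import *
q=matpt(.012,.066)
transfer(np.array([.4628,-.067]),0.0,.2318,q,MA,.1918,.47,.45,40,"spanner")
print(q)
shot("top","pics/top2.png"); im=cv2.imread("pics/top2.png")
import h; h.S=2.0
r=rect(im,.31,.62,-.25,.25,.066); 
h.S=1.6; a=rect(im,.29,.62,-.25,.25,.066); cv2.imwrite("pics/r2.png",a)
h.S=1.0; r=rect(im,.31,.62,-.25,.0,.070); hsv=cv2.cvtColor(r,cv2.COLOR_BGR2HSV)
for row in range(30,290,20): print(.62-row/1e3, [ (int(c),int(s),int(v)) for c,s,v in hsv[row,90:170:4]])
E
```

```text
spanner gripped t 8.5 tcp [ 0.4631 -0.067   0.2326] w 0.18 gf 38.9 F [-2.4  0.4  7. ]
spanner lifted t 9.0 tcp [ 0.4627 -0.0667  0.3002] w 0.178 gf 39.2 F [ 0.3  0.5 -3.7]
spanner down True t 10.9 tcp [0.449  0.196  0.1931] w 0.178 gf 41.0 F [-1.6  0.3 11.4]
spanner left t 11.7 tcp [0.4485 0.196  0.2527] w 0.45 gf 0.0 F [-0.4  0.8 -0.3]
[0.44841763 0.19571396]
0.59 [(11, 21, 97), (25, 16, 93), (20, 16, 95), (18, 13, 98), (13, 18, 100), (15, 15, 99), (24, 13, 98), (21, 19, 96), (17, 19, 94), (0, 8, 94), (5, 16, 95), (15, 16, 96), (15, 10, 98), (15, 10, 101), (15, 5, 99), (15, 10, 98), (15, 10, 100), (18, 13, 99), (18, 13, 101), (18, 13, 97)]
0.57 [(15, 10, 106), (12, 12, 104), (8, 10, 101), (15, 10, 98), (15, 11, 97), (15, 10, 102), (10, 15, 102), (12, 13, 98), (13, 19, 96), (18, 14, 92), (23, 15, 66), (30, 8, 62), (8, 16, 63), (16, 63, 69), (16, 109, 126), (15, 110, 164), (15, 110, 153), (14, 87, 132), (11, 27, 103), (0, 8, 95)]
0.55 [(12, 13, 101), (21, 17, 105), (12, 12, 106), (12, 13, 99), (21, 18, 99), (17, 18, 100), (20, 17, 88), (10, 18, 86), (18, 15, 83), (16, 72, 81), (15, 11
[... 2620 characters left out ...]
 (17, 100, 166), (18, 96, 127), (20, 88, 110), (19, 97, 173), (18, 98, 189)]
0.37 [(13, 23, 99), (15, 34, 105), (15, 29, 105), (18, 30, 109), (16, 75, 98), (15, 107, 152), (15, 110, 160), (16, 110, 160), (15, 112, 159), (15, 114, 152), (15, 108, 160), (15, 110, 157), (15, 112, 157), (16, 74, 134), (15, 45, 114), (14, 38, 113), (15, 38, 108), (17, 33, 107), (12, 30, 110), (16, 30, 111)]
0.35 [(17, 72, 142), (17, 76, 150), (17, 75, 153), (17, 77, 135), (17, 75, 129), (17, 78, 114), (15, 105, 139), (15, 109, 161), (15, 110, 151), (15, 111, 152), (15, 110, 163), (15, 105, 148), (17, 81, 142), (17, 76, 144), (17, 76, 147), (16, 74, 148), (17, 75, 149), (16, 77, 140), (17, 80, 131), (16, 83, 129)]
```

View pics/r2.png

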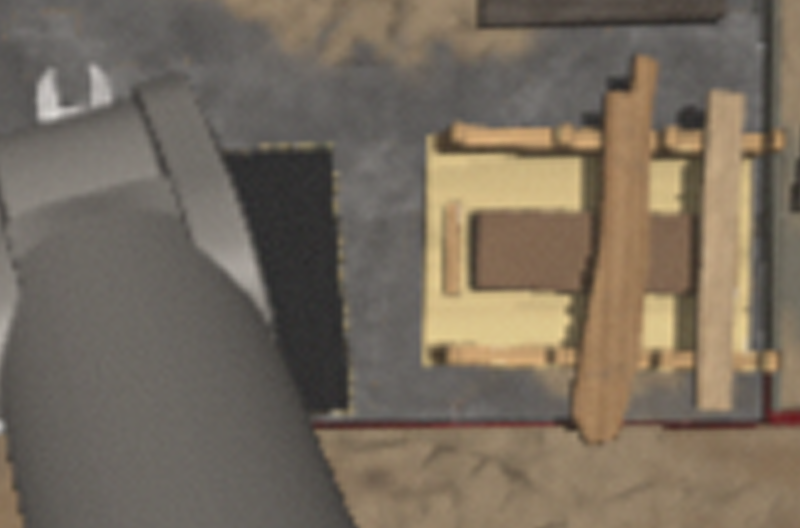

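The spanner's jaw is visible on the mat at (75,95), and the push stick and lath are undisturbed. The stick's edges run parallel at x ≈ 0.48, where it is 27 mm wide. I move the lath next, then the stick.

```bash
python3 - <<'E'
from h import *
transfer(np.array([.4637,-.200]),-.03,.2322,matpt(.012,-.066),MA,.1922,.40,.42,25,"lath")
transfer(np.array([.482,-.1397]),-.02,.2322,matpt(.030,0),MA,.1922,.58,.52,35,"pusher")
goto([.45,.36,.32],R(0)); 
shot("top","pics/top3.png"); im=cv2.imread("pics/top3.png"); st()
import h; h.S=1.6; cv2.imwrite("pics/r3.png",rect(im,.29,.62,-.25,.25,.03))
h.S=2; r=rect(im,.40,.54,-.25,.0,.038); hsv=cv2.cvtColor(r,cv2.COLOR_BGR2HSV)
m=((hsv[:,:,0]<18)&(hsv[:,:,1]>50)&(hsv[:,:,2]<160)&(hsv[:,:,2]>100)).astype(np.uint8)
m=cv2.morphologyEx(m,cv2.MORPH_OPEN,np.ones((9,9)))
c=max(cv2.findContours(m,0,2)[0],key=cv2.contourArea); (cx,cy),(w,hh),a=cv2.minAreaRect(c); print(r2w((cx,cy),.54,0),w/2,hh/2,a)
E
```

```text
lath gripped t 14.2 tcp [ 0.4639 -0.2002  0.2329] w 0.274 gf 25.2 F [-2.4 -0.2  7.8]
lath lifted t 14.7 tcp [ 0.4638 -0.1997  0.3006] w 0.277 gf 24.6 F [-0.2  0.1 -0.8]
lath down True t 16.6 tcp [0.4588 0.0644 0.1922] w 0.272 gf 25.9 F [ 0.1 -0.  -0.2]
lath left t 17.3 tcp [0.4585 0.0644 0.253 ] w 0.421 gf 0.0 F [ 0.5  0.1 -0.3]
pusher gripped t 19.3 tcp [ 0.4823 -0.1399  0.2331] w 0.352 gf 33.7 F [-0.9 -0.7  5.5]
pusher lifted t 19.8 tcp [ 0.4821 -0.1394  0.3007] w 0.353 gf 34.1 F [-0.7 -0.2 -1.2]
pusher down True t 21.7 tcp [0.4718 0.1315 0.1926] w 0.349 gf 34.1 F [ 0.8 -0.1  0.9]
pusher left t 22.4 tcp [0.4714 0.1316 0.253 ] w 0.522 gf 0.0 F [-0.3  0.  -0.4]
 t 23.4 tcp [0.4505 0.3582 0.3193] w 0.519 gf 0.0 F [ 1.  -0.3  0.3]
[ 0.46432081 -0.1355666 ] 161.1661376953125 50.96994400024414 1.4840147495269775
```

View pics/r3.png

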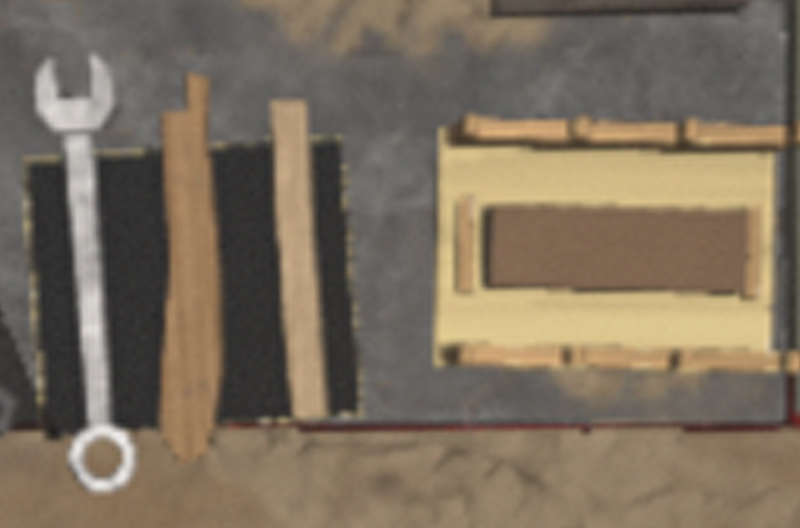

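All three tools lie flat and apart on the mat: spanner at (85,270), stick at (190,265), lath at (300,260). The stone is uncovered at (620,247), 161 x 51 mm, as it should be. I take the stone next.

```bash
python3 - <<'E'
from h import *
p=np.array([.4643,-.1356]); q=np.array([.460,.3483]); b=np.radians(-3.2); zp=.1862
best=[(a,ik([*p,.25],R(np.radians(a)))) for a in(88.5,-91.5)]
for a,j in best: print(a,None if j is None else np.round(j,2))
a,_=min((t for t in best if t[1] is not None),key=lambda t:abs(t[1][6]))
a=np.radians(a)
goto([.45,.0,.30],R(0)); move_gripper(.78,60)
goto([*p,.26],R(a)); move_straight([*p,zp],rate=.12,guard=15); st("at stone")
move_gripper(0.0,60); st("gripped"); move_straight([*p,ZC],rate=.15); s=st("lifted")
goto([.46,.2,ZC],R(b)); move_straight([*q,ZC],rate=.25); move_straight([*q,zp+.016],rate=.2)
h=move_straight([*q,zp+.002],rate=.03,guard=5); st(f"down {h}")
move_gripper(.85); move_straight([*q,.29],rate=.2); st("left")
goto([.45,.0,.30],R(0)); shot("top","pics/top4.png"); im=cv2.imread("pics/top4.png"); import h; h.S=1.6
cv2.imwrite("pics/r4.png",rect(im,.32,.62,.03,.5,.042))
h.S=2; r=rect(im,.36,.56,.29,.41,.042); hsv=cv2.cvtColor(r,cv2.COLOR_BGR2HSV)
m=((hsv[:,:,1]<118)&(hsv[:,:,2]>90)).astype(np.uint8); m=cv2.morphologyEx(m,cv2.MORPH_OPEN,np.ones((9,9)))
for c in sorted(cv2.findContours(m,0,2)[0],key=cv2.contourArea)[-3:]:
    (cx,cy),(w,hh),an=cv2.minAreaRect(c); print(r2w((cx,cy),.56,.41),w/2,hh/2,an)
E
```

```text
88.5 [ 0.96  0.51 -0.98  2.11  0.59  0.82  2.73]
-91.5 [-0.53  0.46  0.85  2.19 -0.55  0.71  0.67]
at stone t 26.7 tcp [ 0.4645 -0.1356  0.1867] w 0.783 gf 0.0 F [ 1.  -0.9  0.4]
gripped t 27.0 tcp [ 0.4647 -0.1356  0.1871] w 0.596 gf 60.8 F [-2.7  1.7 14. ]
lifted t 27.9 tcp [ 0.4641 -0.1353  0.2994] w 0.596 gf 63.1 F [-0.2 -0.9 -4.8]
down True t 31.0 tcp [0.4601 0.3486 0.1909] w 0.597 gf 64.6 F [-0.1  0.9  1.1]
left t 32.0 tcp [0.4597 0.3484 0.2899] w 0.851 gf 0.0 F [-0.9  0.5 -0.8]
[0.46025 0.298  ] 199.5 15.0 90.0
[0.46025002 0.38825   ] 43.49999237060547 199.49996948242188 -0.0
[0.4495  0.35075] 178.0 70.5 90.0
```

View pics/r4.png

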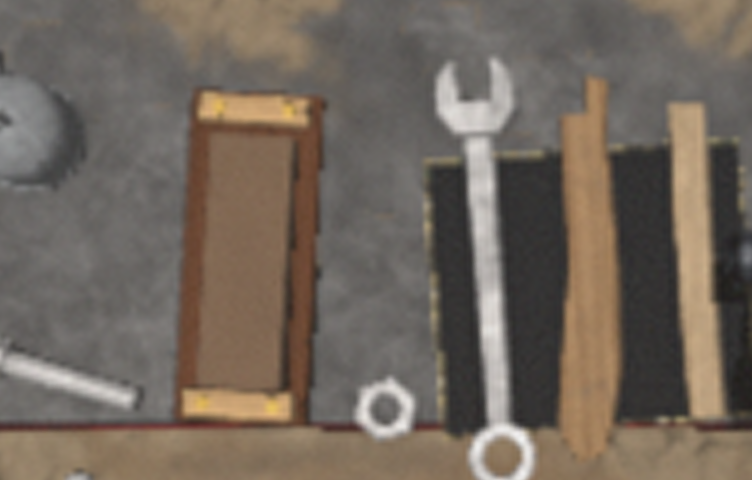

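The stone sits between the cleats: its centre is at (246,262), about 2–3 mm off the middle and in line, so within tolerance. The tools are unchanged on the mat. I now return them by reversing the same poses.

```bash
python3 - <<'E'
from h import *
transfer(matpt(.012,.066),MA,.1924,np.array([.4628,-.067]),0.0,.2325,.47,.47,40,"spanner")
transfer(matpt(.030,0),MA,.1924,np.array([.482,-.1397]),-.02,.2325,.54,.54,35,"pusher")
transfer(matpt(.012,-.066),MA,.1922,np.array([.4637,-.200]),-.03,.2323,.42,.40,25,"lath")
move_straight([.4637,-.2,.34]); goto([.35,.33,.38],R(.3)); st()
shot("top","pics/top5.png"); im=cv2.imread("pics/top5.png"); o=cv2.imread("pics/top0.png")
import h; h.S=1.25; cv2.imwrite("pics/r5.png",np.hstack([rect(i,.31,.62,-.29,.02,.066) for i in(o,im)]))
h.S=2; r=[cv2.cvtColor(rect(i,.31,.62,-.29,.02,.066),cv2.COLOR_BGR2GRAY).astype(np.float32) for i in(o,im)]
for n,y0,y1 in(("spanner",-.11,-.03),("pusher",-.175,-.105),("lath",-.225,-.18)):
    c=slice(int((.02-y1)*2000),int((.02-y0)*2000)); w=np.outer(np.hanning(620),np.hanning(c.stop-c.start)).astype(np.float32)
    for lab,rr in(("up",slice(0,200)),("mid",slice(200,420)),("low",slice(420,620))):
        A,B=r[0][rr,c],r[1][rr,c]; print(n,lab,"shift mm",np.round(np.array(cv2.phaseCorrelate(A.copy(),B.copy(),cv2.createHanningWindow(A.shape[::-1],cv2.CV_32F))[0])/2,1))
E
```

```text
spanner gripped t 35.5 tcp [0.4487 0.1957 0.1932] w 0.18 gf 38.9 F [-1.2 -2.   8.7]
spanner lifted t 36.2 tcp [0.4479 0.196  0.2994] w 0.179 gf 39.2 F [-0.1  0.4 -3.1]
spanner down True t 38.0 tcp [ 0.4634 -0.0666  0.2326] w 0.172 gf 41.2 F [-1.3  2.1 11.5]
spanner left t 38.7 tcp [ 0.463  -0.0667  0.2931] w 0.47 gf 0.0 F [-0.6  0.6 -0.6]
pusher gripped t 40.6 tcp [0.4716 0.1312 0.1933] w 0.355 gf 33.9 F [-0.5 -2.1  6.6]
pusher lifted t 41.3 tcp [0.4709 0.1316 0.2995] w 0.347 gf 34.4 F [-0.4 -0.1 -1.2]
pusher down True t 43.1 tcp [ 0.4826 -0.1395  0.2329] w 0.351 gf 34.5 F [ 1.7 -0.3  0.8]
pusher left t 43.8 tcp [ 0.4822 -0.1395  0.2932] w 0.54 gf 0.0 F [-0.4 -0.3 -0.3]
lath gripped t 45.7 tcp [0.4586 0.064  0.1929] w 0.272 gf 25.8 F [-1.3 -2.5  7.6]
lath lifted t 46.4 tcp [0.458  0.0646 0.2995] w 0.272 gf 24.9 F [ 0.4  0.2 -0.9]
lath down True t 48.2 tcp [ 0.4642 -0.1998  0.2326] w 0.272 gf 25.7 F [-0.8 -0.8 -0.6]
lath left t 48.8 tcp [ 0.464  -0.1998  0.293 ] w 0.4 gf 0.0 F [-0.9 -0.1 -0.3]
 t 51.3 tcp [0.3506 0.3292 0.3799] w 0.405 gf 0.0 F [ 0.2 -0.7  0.1]
spanner up shift mm [ 0. -0.]
spanner mid shift mm [0.2 0.1]
spanner low shift mm [-0. -0.]
pusher up shift mm [0. 0.]
pusher mid shift mm [ 0.1 -0.5]
pusher low shift mm [-0.2 -0. ]
lath up shift mm [0. 0.]
lath mid shift mm [-0.   0.2]
lath low shift mm [0.1 0. ]
```

View pics/r5.png

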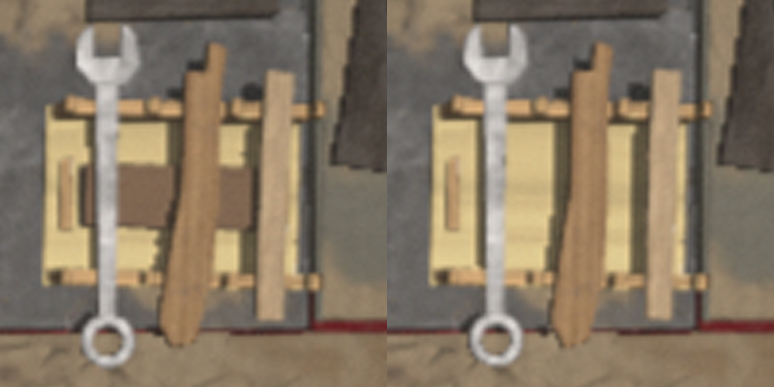

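The before and after views match: the spanner at (495,195), the stick at (585,195) and the lath at (665,195) lie as at the start, within about 1–2 mm. The stone is gone from the till, so I hand in.

```bash
python3 -c "
from station import *
print(hand_in())"
```

```text
the job is handed in; nothing more can be done
None
```

I handed the job in at about 51 s of the 141 s: the stone is in its holder about 2–3 mm from the middle by my measurement, all three tools are back in their notches within about 1–2 mm of where they started, and the arm went nowhere near the oil can or bottle; the hand-in returned no verdict.

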